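Count to the third gap and push the stamp home

ROBOT

A 7-joint arm with a two-finger parallel gripper is mounted at the origin on the work surface. World frame = base frame: x ahead of the robot, y to its left, z up, the work surface at z = 0. Lengths are in mm, angles in degrees, forces in N, time in s.
With the tool pointing down it reaches from about 400 to 850 mm from the base axis. Payload 10.4 kg.
Tool frame: the origin (TCP) lies on the centre line of the jaws, within the pads' length; the fingertips stand 14 mm ahead of it and the grasp point (between the pads) lies 5 mm behind it; z points along the fingers, y is the line along which they close (so a half turn about z gives the same grasp; the last joint's range is limited). The gripper opens to 87 mm and grips with 3 to 60 N. Pads are 19 mm wide; open, the fingers measure 117 mm over their backs; the gripper's body (75 mm by 190 mm) begins 51 mm behind the grasp point.
Start: joints at [-75.206, 19.034, -3.707, 83.658, 1.238, 77.344, -5.071], TCP at [173.189, 600.547, 236.576] pointing down, gripper open.
Joint ranges: [-148.97, 148.97], [-28.65, 121.19], [-84.17, 76.75], [9.2, 138.47], [-72.65, 252.65], [3.7, 117.97], [-149.18, 149.18]. Speed limits (degrees/s): [127.2, 127.2, 159.86, 159.86, 180, 180, 180].

INTERFACE

Orientations are given as [roll, pitch, yaw] about the fixed x, y, z axes, in that order (R = Rz(yaw) Ry(pitch) Rx(roll)).
In Python, from rig import robot gives the robot as it stands.
- The arm moves only by the tool send_rows, never from a script. Its argument "deltas" is a list of rows, each an object with "delta_pos": the shift along the tool's x, y, z in m, a list of three; "twist": the turn, a rotation vector about the tool's x, y, z in degrees, a list of three. A call has 1 to 20 rows; each row shifts and turns the commanded pose from where the row before left it, along the tool's axes as they then stand; what a row does not reach is not made up. A row lasts 1/8 s, in which the tool goes at most 62.5 mm and 10.7 degrees, less where a joint would pass 70% of its speed; a pose out of reach is approached as far as the arm can. A call with a gripper value outside its range is refused whole. "gripper" is the finger opening in m, from 0 to 0.087, set as the call begins (left out, the last holds). The fingers move at their own pace and stop on an object; "newtons" is the grip in N (left out, the last holds). Time passes only in rows, so rows that do not move let the fingers close. It gives the time, the measured TCP pose, the force, the opening and the grip force at its end, in the units of the state.
- robot.observe(): the state, without advancing time (a new reading comes with each control period).
- robot.grab_frame(name): name is "scene" or "top"; returns a dict with "color" (384x512x3 uint8, red, green, blue), "mtx" (3x3 intrinsics, pixels), "position" and "rotation" of the camera in the world. Camera axes: x right, y down, z forward; pixel columns grow to the right and rows downward; lengths in mm; the calibration is good to about 2 mm. A picture is of the moment at which its call begins. There is no depth.
- robot.finish_job(): hands the job in; it is judged then, once.
Trained networks look in a picture, given as the dict that the camera call returned (one of the last four; its "shot" number tells which), for a name from the list of things; names that differ only in an ending like _2 or _b are one class to them, and where a whole thing is asked for, a point or a joint stands for the part that bears it (a point fixed in the world has none). Each returns a list of dicts, best first, with "p" (0 to 1); they miss things now and then, are a little off and sometimes report something else, mostly with a low value. They report only what shows in the picture. A call takes as long as a camera call. They do not tell look-alikes from the thing itself.
- robot.find_in(name, picture): "position" ([column, row] in pixels, amid what is visible of it).
- robot.masks_of(name, picture): "region" (384x512 bool, what is visible of it) and "position" ([column, row] in pixels, amid what is visible of it).
- robot.place_of(name, picture): "position" ([column, row] in pixels: a listed point, or the origin of a listed thing).
The state is a dict: "time_s": time; "qpos": joint angles; "qd": joint speeds; "joint_efforts": joint torques, N m; "position": TCP position; "tool_rot": TCP orientation; "contact_force": force on the tool from outside, world axes, zero at the start; "wrist_torque": the same for the moment, N m; "finger_gap": opening from 0.0 (shut) to 1.0 (fully open); "gripper_force": force on a finger pad.
Only numpy, scipy, OpenCV 4.12 (cv2) and the standard library are available. Lean on these libraries where they do the work, as an engineer would, in place of code of your own. Each camera call takes 0.05 s, during which the arm holds its last target. There are 200 camera calls.

TASK

Starting at the end of the stamp rack where the knobbed post stands, run a fingertip (fingers closed together) along the top of the rack's rail over the first gap and the second (count every gap, filled or empty) and stop on the third, never touching the rail beyond it. Then push the loose stamp that stands on the bench in front of the rack into that third gap until it is fully home against the back, sliding it upright along the bench and never lifting it. Leave the other stamps, the ink jar and the pile of insoles where they are.

Things in the scene. Friction and masses are not known exactly. Their poses are not given: they have to be found in the camera images.
- rack: Fixed wooden rack: 7 dividers 8 mm thick, 40 mm high make a row of 6 gaps, each 52 mm wide, open toward the robot (rack -x) and floored by the bench. Origin on the bench, middle of the 56 (x) by 368 (y) mm footprint; x from mouths to back, y along the row, z up. Gap centres y = +150, +90, +30, -30, -90, -150 mm. Mouths at x = -28 mm. Rail along the back, x = +8 to +28 mm, top 70 mm high.
- rack_back (a point): Foot of the face of the rack's back board that closes the gaps, mid-width: at x = +8, y = 0, z = 0 mm in the rack's frame. A stamp fully home touches this face: its centre is then at x = -14 mm in the rack's frame and its foot sticks out of the mouth by 8 mm.
- knob_post: Fixed turned dark wood post, 28 mm in diameter and 114 mm high, with a round 32 mm knob on top. It stands at one end of the rack, in line with it, 204 mm from the rack's middle along the rack's y: at the +y end or at the -y end. The gap beside it is the first gap. Origin at the centre of its foot.
- plain_post: Fixed plain square dark wood post, 28 x 28 x 70 mm, at the other end of the rack. Origin at the centre of its foot.
- stamp: The loose size stamp standing upright on the bench between the robot and the rack: dark wood, round foot 44 mm in diameter and 26 mm high, above it a slim turned handle at most 26 mm thick, 60 mm high in all, about 160 g. Origin at the centre of its underside. It slides on the bench at 1 to 2 N when pushed low on its foot, and tips if pushed high.
- racked_stamp_1: A stamp of the same make, loose, standing home in the rack's gap at y = +90 mm. Origin at the centre of its underside. It must stay where it is.
- racked_stamp_2: A stamp of the same make, loose, standing home in the rack's gap at y = -150 mm. Origin at the centre of its underside. It must stay where it is.
- ink_jar: Loose closed jar, 64 mm in diameter, 85 mm high, on the bench. Origin at the centre of its underside. It must stay where it is.
- insoles: Loose pile of stiff cork insoles, about 240 x 95 x 36 mm. Origin at the middle of its underside. It must stay where it is.
- rail_a: Fixed piece of the rack's top rail over the gap at y = +150 mm of the rack: 20 mm deep, 52 mm long in the rack's y, parted from the next piece by an 8 mm wide notch above each divider. Origin at the centre of its flat top, 70 mm above the bench.
- rail_b: Fixed piece of the rack's top rail over the gap at y = +90 mm of the rack: 20 mm deep, 52 mm long in the rack's y, parted from the next piece by an 8 mm wide notch above each divider. Origin at the centre of its flat top, 70 mm above the bench.
- rail_c: Fixed piece of the rack's top rail over the gap at y = +30 mm of the rack: 20 mm deep, 52 mm long in the rack's y, parted from the next piece by an 8 mm wide notch above each divider. Origin at the centre of its flat top, 70 mm above the bench.
- rail_d: Fixed piece of the rack's top rail over the gap at y = -30 mm of the rack: 20 mm deep, 52 mm long in the rack's y, parted from the next piece by an 8 mm wide notch above each divider. Origin at the centre of its flat top, 70 mm above the bench.
- rail_e: Fixed piece of the rack's top rail over the gap at y = -90 mm of the rack: 20 mm deep, 52 mm long in the rack's y, parted from the next piece by an 8 mm wide notch above each divider. Origin at the centre of its flat top, 70 mm above the bench.
- rail_f: Fixed piece of the rack's top rail over the gap at y = -150 mm of the rack: 20 mm deep, 52 mm long in the rack's y, parted from the next piece by an 8 mm wide notch above each divider. Origin at the centre of its flat top, 70 mm above the bench.
Not all that is in view belongs to the job. Leave any blue, red or turquoise look-alike of the stamp alone.

How it is judged (in metres and radians):
On the way, in this order (a step that is already met when the one before it is completed fails the run):
1. a finger touches the rail over the first gap from the knobbed post (((y of knob_post in the frame of rack above 0 m and contact force between the fingers and rail_a above 0.3 N) or (y of knob_post in the frame of rack below 0 m and contact force between the fingers and rail_f above 0.3 N))), for 0.05 s.
2. then the rail over the second gap (((y of knob_post in the frame of rack above 0 m and contact force between the fingers and rail_b above 0.3 N) or (y of knob_post in the frame of rack below 0 m and contact force between the fingers and rail_e above 0.3 N))), for 0.05 s.
3. then the rail over the third gap (((y of knob_post in the frame of rack above 0 m and contact force between the fingers and rail_c above 0.3 N) or (y of knob_post in the frame of rack below 0 m and contact force between the fingers and rail_d above 0.3 N))), for 0.05 s.
4. then the stamp is home in the third gap (x of stamp in the frame of rack above -0.021 m and ((y of knob_post in the frame of rack above 0 m and y of stamp in the frame of rack between 0.018 and 0.042 m) or (y of knob_post in the frame of rack below 0 m and y of stamp in the frame of rack between -0.042 and -0.018 m))), for 0.2 s.
At the end, for the whole second after the job is handed in: The loose stamp stands upright (within 0.1 rad) on the bench, at rest, in the third gap from the knobbed post, within 7 mm of touching the back board; the other stamps, jar and insoles are within 15 mm of where they began (all of step 4 and angle between stamp's own z axis and vertical below 0.1 rad and height (world z) of stamp below 0.004 m and linear speed of stamp below 0.02 m/s and distance of each of racked_stamp_1, racked_stamp_2, ink_jar, insoles from where it was at the start of the episode below 0.015 m).
It fails at once if a finger touches the rail beyond the third gap ((y of knob_post in the frame of rack above 0 m and (contact force between the fingers and rail_d above 0.3 N or contact force between the fingers and rail_e above 0.3 N or contact force between the fingers and rail_f above 0.3 N)) or (y of knob_post in the frame of rack below 0 m and (contact force between the fingers and rail_a above 0.3 N or contact force between the fingers and rail_b above 0.3 N or contact force between the fingers and rail_c above 0.3 N))).
It fails at once if the loose stamp is lifted off the bench (height (world z) of stamp above 0.012 m).
It fails at once if the loose stamp is tipped over (angle between stamp's own z axis and vertical above 0.6 rad).
It fails at once if another stamp, the jar or the insoles are moved (distance of any of racked_stamp_1, racked_stamp_2, ink_jar, insoles from where it was at the start of the episode above 0.015 m).
It also fails if it takes over 61 s, if anything falls off the work surface, if the arm or the gripper's body presses on something with over 40 N, if the wrist force passes 120 N, or if a joint passes its speed limit or range.

## Working session

There is one attempt and no reset: what is moved stays moved. The work goes in short steps, Python scripts to look and compute and a tool call to move; the robot and the scene stay as the last step left them, time stands still between calls to the robot, and variables do not carry over. Pictures are saved under pics/ and viewed, at most 10 in all, crops included, and the job is handed in when it is done.

Besides the shell and the picture viewer there is one more tool, called after "Request:" as a command line: name --argument value ..., lists and objects as JSON in quotes. send_rows: Moves the arm, as the interface text tells. Its arguments: {"type":"object","properties":{"deltas":{"type":"array"},"gripper":{"type":"number"},"newtons":{"type":"number"}},"required":["deltas"]}

```bash
mkdir -p pics; ls; cat > h.py <<'E'
import numpy as np, cv2
from rig import robot
def pix2w(pic,uv,z):
    K=np.array(pic["mtx"]);R=np.array(pic["rotation"])
    if R.shape!=(3,3):
        from scipy.spatial.transform import Rotation as T; R=T.from_euler('xyz',R,degrees=True).as_matrix()
    t=np.array(pic["position"])
    d=R@np.linalg.solve(K,[uv[0],uv[1],1]); return t+d*(z-t[2])/d[2]
def w2pix(pic,p):
    K=np.array(pic["mtx"]);R=np.array(pic["rotation"])
    if R.shape!=(3,3):
        from scipy.spatial.transform import Rotation as T; R=T.from_euler('xyz',R,degrees=True).as_matrix()
    c=K@(R.T@(np.array(p)-np.array(pic["position"]))); return c[:2]/c[2]
def save(pic,n,s=1.5): cv2.imwrite(f"pics/{n}.png",cv2.resize(pic["color"][:,:,::-1],None,fx=s,fy=s))
E
python3 - <<'E'
from h import *
H=dict(rack=0,rack_back=0,knob_post=0,plain_post=0,stamp=0,ink_jar=0,insoles=0,rail_a=70,racked_stamp_1=0)
for n in("top","scene"):
    p=robot.grab_frame(n);save(p,n+"0");print(n,np.round(p["position"]),np.round(p["rotation"],3).tolist(),np.round(p["mtx"]).tolist())
    for k,z in H.items():
        for r in robot.place_of(k,p)[:8]:
            print(k,round(r["p"],2),np.round(r["position"]),np.round(pix2w(p,r["position"],z)))
print(robot.observe())
E
```

```text
pics
top [ 450.   -2. 1085.] [-174.198, -0.192, -89.465] [[355.0, 0.0, 258.0], [0.0, 355.0, 193.0], [0.0, 0.0, 1.0]]
rack 0.86 [258. 166.] [644.  -4.   0.]
rack_back 0.74 [254. 165.] [646.   6.   0.]
knob_post 0.67 [188. 157.] [669. 212.   0.]
knob_post 0.59 [226. 154.] [681.  94.   0.]
plain_post 0.72 [226. 156.] [674.  96.   0.]
plain_post 0.58 [322. 167.] [ 642. -205.    0.]
stamp 0.68 [259. 221.] [472.  -9.   0.]
stamp 0.66 [220. 245.] [401. 108.   0.]
stamp 0.53 [198. 231.] [441. 177.   0.]
stamp 0.47 [198. 200.] [536. 178.   0.]
ink_jar 0.75 [131. 229.] [444. 378.   0.]
ink_jar 0.66 [256. 165.] [646.   2.   0.]
ink_jar 0.23 [321. 168.] [ 638. -202.    0.]
insoles 0.75 [385. 249.] [ 393. -392.    0.]
rail_a 0.62 [263. 154.] [666. -20.  70.]
rail_a 0.57 [286. 154.] [666. -87.  70.]
rail_a 0.5 [201. 152.] [669. 161.  70.]
rail_a 0.5 [246. 153.] [669.  29.  70.]
rail_a 0.48 [310. 154.] [ 667. -156.   70.]
racked_stamp_1 0.49 [256. 162.] [656.   3.   0.]
racked_stamp_1 0.48 [226. 172.] [623.  93.   0.]
racked_stamp_1 0.46 [304. 173.] [ 622. -147.    0.]
racked_stamp_1 0.44 [254. 166
[... 1019 characters left out ...]
os': array([-75.20730288,  19.03242745,  -3.70691946,  83.65752563,
         1.23667847,  77.34291288,  -5.06968476]), 'qd': array([-0.04038874,  0.03101791, -0.07249686,  0.05526721, -0.11499429,
        0.09541474,  0.00630098]), 'joint_efforts': array([ 3.43795580e-05, -6.23067927e+01,  2.47151172e-02, -3.90121865e+01,
       -6.08732086e-02,  3.18896840e-02,  5.27703696e-05]), 'position': array([173.17677048, 600.55448037, 236.5892846 ]), 'tool_rot': array([ 1.79993198e+02, -2.03959109e-03,  1.63913285e+02]), 'contact_force': array([-0.72272505, -0.50338089,  0.1639348 ]), 'wrist_torque': array([0.04420842, 0.01340484, 0.00921912]), 'gripper_force': 0.0, 'finger_gap': 0.9994807854579404}
```

View pics/top0.png

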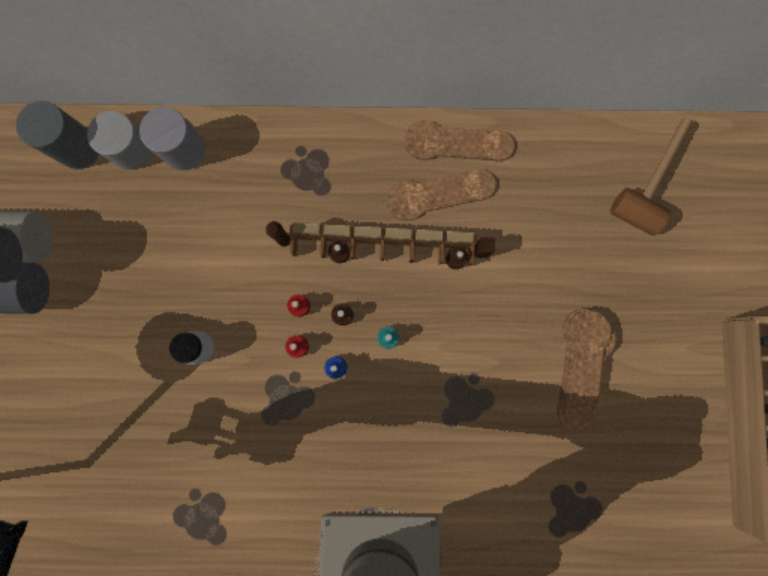

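View pics/scene0.png

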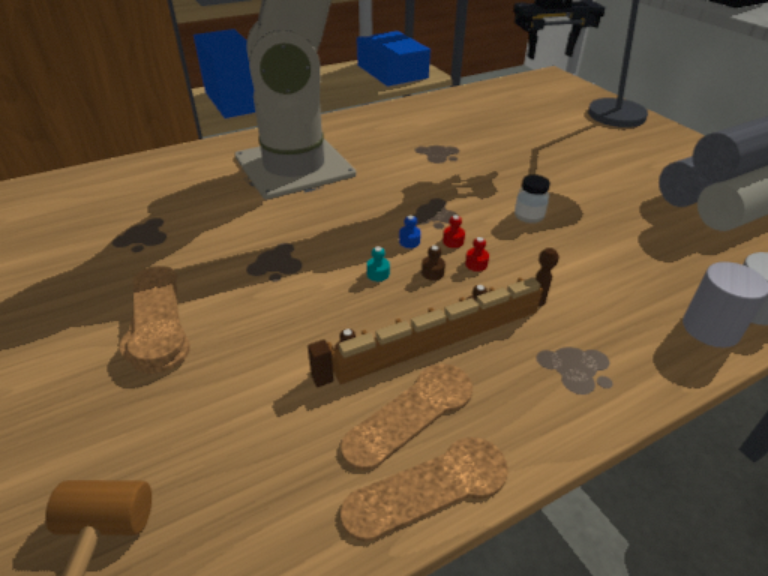

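The knobbed post is at the left (+y) end: top image about (279,233) and scene about (547,270) in the 1.5x views. The dark stamp is at top (342,314) and scene (432,262), with red, blue and turquoise look-alikes around it. So the third gap is at rack y = +30. I'll fit the rack pose and overlay it to check.

```bash
cat > fit.py <<'E'
from h import *
from scipy.optimize import least_squares
def rw(q,p):
    c,s=np.cos(q[2]),np.sin(q[2]); return np.array([q[0]+c*p[0]-s*p[1],q[1]+s*p[0]+c*p[1],p[2]])
E
python3 - <<'E'
from fit import *
pics={n:robot.grab_frame(n) for n in("top","scene")}
cand=[("rail_a",[(18,y,70) for y in(150,90,30,-30,-90,-150)]),("knob_post",[(0,204,0)]),("plain_post",[(0,-204,0)]),("rack",[(0,0,0)]),("rack_back",[(8,0,0)]),("racked_stamp_1",[(-14,90,0),(-14,-150,0)])]
q0=np.array([650,0,-.03]);obs=[]
for n,p in pics.items():
    for k,pts in cand:
        for r in robot.place_of(k,p):
            d=[np.linalg.norm(w2pix(p,rw(q0,x))-r["position"]) for x in pts]
            i=int(np.argmin(d))
            if d[i]<9: obs.append((n,k,pts[i],np.array(r["position"]),r["p"]))
f=lambda q:np.concatenate([(w2pix(pics[n],rw(q,x))-u) for n,k,x,u,w in obs])
s=least_squares(f,q0,loss="soft_l1",x_scale=[10,10,.03]);q=s.x
print(q[:2],np.degrees(q[2]))
for (n,k,x,u,w),e in zip(obs,f(q).reshape(-1,2)): print(n,k,x,np.round(e,1),round(w,2))
# stamp: masks near the dark one
for n,c in(("top",(228,209)),("scene",(288,176))):
    for fn in("place_of","masks_of"):
        for r in getattr(robot,fn)("stamp",pics[n]):
            if np.linalg.norm(np.array(r["position"])-c)<9: print(n,fn,r["position"],pix2w(pics[n],r["position"],0 if fn=="place_of" else 25),r["p"], [ (a.min(),a.max()) for a in np.nonzero(r["region"])] if "region" in r else "")
np.save("q.npy",q)
out=[]
for n,(x0,y0) in(("top",(170,130)),("scene",(200,120))):
    im=pics[n]["color"][:,:,::-1];S=5
    im=cv2.resize(im[y0:y0+110,x0:x0+160],None,fx=S,fy=S,interpolation=cv2.INTER_CUBIC)
    def ln(pts,c):cv2.polylines(im,[np.array([((w2pix(pics[n],rw(q,a))+.5-(x0,y0))*S) for a in pts]).astype(int)],True,c,1)
    for y in(150,90,30,-30,-90,-150): ln([(8,y-26,70),(28,y-26,70),(28,y+26,70),(8,y+26,70)],(0,255,0))
    ln([(-28,-184,40),(8,-184,40),(8,184,40),(-28,184,40)],(0,255,255))
    ln([(14*np.cos(a),204+14*np.sin(a),0) for a in np.linspace(0,6.2,20)],(255,0,255))
    cv2.imwrite(f"pics/ov_{n}.png",im)
E
```

```text
[646.3792468    3.64996111] -1.7339864740889066
top rail_a (18, 150, 70) [1.1 0.8] 0.5
top rail_a (18, -90, 70) [0.5 1.8] 0.5
top rail_a (18, 90, 70) [-1.2 -1.1] 0.45
top rail_a (18, 30, 70) [-1.9  0.3] 0.45
top rail_a (18, -30, 70) [-0.5 -2.5] 0.41
top rail_a (18, -150, 70) [2.  2.7] 0.41
top knob_post (0, 204, 0) [1.5 2.2] 0.47
top plain_post (0, -204, 0) [ 0.6 -4.9] 0.6
top rack (0, 0, 0) [-0.9 -2. ] 0.75
top rack_back (8, 0, 0) [-1.5 -2.9] 0.94
top racked_stamp_1 (-14, -150, 0) [0.3 0.7] 0.63
top racked_stamp_1 (-14, 90, 0) [-0.2 -2.8] 0.52
scene rail_a (18, -90, 70) [-0.8  0.8] 0.77
scene rail_a (18, -150, 70) [ 0.6 -1.9] 0.77
scene rail_a (18, 150, 70) [ 3.8 -1.5] 0.59
scene rail_a (18, -30, 70) [-2.5  1.9] 0.58
scene rail_a (18, 30, 70) [-0.7  2. ] 0.49
scene rail_a (18, 90, 70) [-0.2  2.1] 0.46
scene knob_post (0, 204, 0) [-2.1 -2.6] 0.67
scene plain_post (0, -204, 0) [ 0.2 -2.1] 0.82
scene rack (0, 0, 0) [-2.  -2.9] 0.85
scene rack_back (8, 0, 0) [ 0.1 -1.2] 0.73
scene racked_stamp_1 (-14, 90, 0) [2.3 1.1] 0.62
scene racked_stamp_1 (-14, -150, 0) [5.5 0.5] 0.39
top place_of [228.5, 211.2] [502.05006028  83.65827856   0.        ] 0.71 
top masks_of [227.8, 209.5] [505.90880855  83.86464481  25.        ] 0.59 [(np.int64(202), np.int64(216)), (np.int64(221), np.int64(235))]
scene place_of [291.6, 182.9] [516.40226021  86.89931721   0.        ] 0.54 
scene masks_of [289.6, 175.5] [511.17203927  81.57517823  25.        ] 0.58 [(np.int64(164), np.int64(186)), (np.int64(281), np.int64(296))]
```

View pics/ov_top.png

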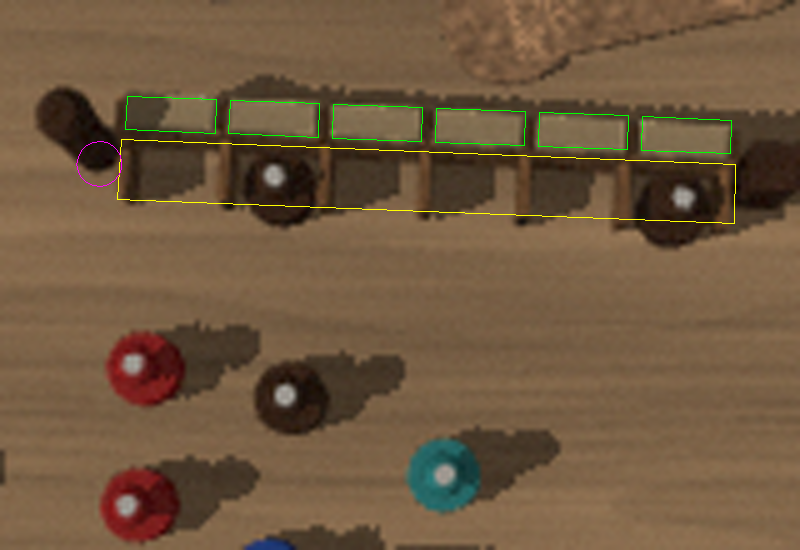

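View pics/ov_scene.png

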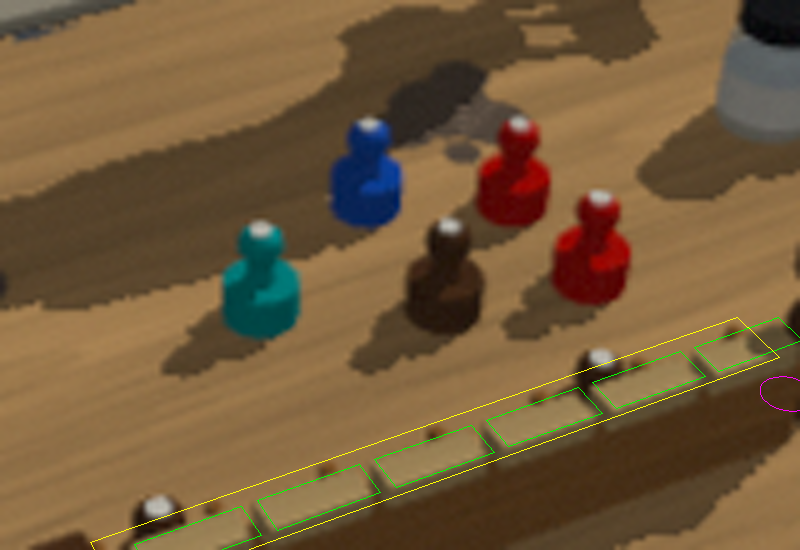

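The overlay fits in both pictures, with rail outlines within about 1 px (2–3 mm). The dark stamp is at about (507,84), and its handle tip is at top crop (285,395) and scene crop (449,226). Next I'll rotate the tool so its body clears the knob and close the fingers.

Request:
send_rows --deltas '[{"delta_pos":[0,0,0],"twist":[0,0,9.45]},{"delta_pos":[0,0,0],"twist":[0,0,9.45]},{"delta_pos":[0,0,0],"twist":[0,0,9.45]},{"delta_pos":[0,0,0],"twist":[0,0,9.45]},{"delta_pos":[0,0,0],"twist":[0,0,9.45]},{"delta_pos":[0,0,0],"twist":[0,0,9.45]},{"delta_pos":[0,0,0],"twist":[0,0,9.45]},{"delta_pos":[0,0,0],"twist":[0,0,9.45]}]' --gripper 0

```text
time_s: 2.9
position: [173.2, 600.5, 236.6]
tool_rot: [-180.0, -0.0, 88.0]
contact_force: [1.5, 0.3, -0.1]
finger_gap: 0.17
gripper_force: 0.0
```

Request:
send_rows --deltas '[{"delta_pos":[-0.022,0.0254,0],"twist":[0,0,0]},{"delta_pos":[-0.022,0.0254,0],"twist":[0,0,0]},{"delta_pos":[-0.022,0.0254,0],"twist":[0,0,0]},{"delta_pos":[-0.022,0.0254,0],"twist":[0,0,0]},{"delta_pos":[-0.022,0.0254,0],"twist":[0,0,0]},{"delta_pos":[-0.022,0.0254,0],"twist":[0,0,0]},{"delta_pos":[-0.022,0.0254,0],"twist":[0,0,0]},{"delta_pos":[-0.022,0.0254,0],"twist":[0,0,0]},{"delta_pos":[-0.022,0.0254,0],"twist":[0,0,0]},{"delta_pos":[-0.022,0.0254,0],"twist":[0,0,0]},{"delta_pos":[-0.022,0.0254,0],"twist":[0,0,0]},{"delta_pos":[-0.022,0.0254,0],"twist":[0,0,0]},{"delta_pos":[-0.022,0.0254,0],"twist":[0,0,0]},{"delta_pos":[-0.022,0.0254,0],"twist":[0,0,0]},{"delta_pos":[-0.022,0.0254,0],"twist":[0,0,0]},{"delta_pos":[-0.022,0.0254,0],"twist":[0,0,0]},{"delta_pos":[-0.022,0.0254,0],"twist":[0,0,0]},{"delta_pos":[-0.022,0.0254,0],"twist":[0,0,0]},{"delta_pos":[-0.022,0.0254,0],"twist":[0,0,0]},{"delta_pos":[-0.022,0.0254,0],"twist":[0,0,0]}]'

```text
time_s: 5.4
position: [668.7, 145.2, 236.5]
tool_rot: [180.0, -0.0, 88.3]
contact_force: [-0.5, -0.2, -0.2]
finger_gap: 0.005
gripper_force: 0.0
```

Request:
send_rows --deltas '[{"delta_pos":[-0.003,0,0.036],"twist":[0,0,0]},{"delta_pos":[0,0,0.036],"twist":[0,0,0]},{"delta_pos":[0,0,0.036],"twist":[0,0,0]},{"delta_pos":[0,0,0.036],"twist":[0,0,0]},{"delta_pos":[0,0,0],"twist":[0,0,0]}]'

```text
time_s: 6.02
position: [666.0, 142.6, 89.7]
tool_rot: [-179.7, 0.1, 88.3]
contact_force: [-0.9, -0.9, -0.3]
finger_gap: 0.004
gripper_force: 0.0
```

```bash
python3 - <<'E'
from fit import *
q=np.load("q.npy");q[2]=q[2]
o=robot.observe();P=o["position"].copy();P[2]-=14
ims=[]
for n in("top","scene"):
    p=robot.grab_frame(n);S=5
    # tip marks on the picture
    c=w2pix(p,P);x0,y0=(c-[50,45]).astype(int)
    im=cv2.resize(p["color"][y0:y0+90,x0:x0+80,::-1],None,fx=S,fy=S,interpolation=cv2.INTER_CUBIC)
    def ln(pts,col):cv2.polylines(im,[np.array([((w2pix(p,a)+.5-(x0,y0))*S) for a in pts]).astype(int)],True,col,1)
    for y in(150,90,30): ln([rw(q,a) for a in[(8,y-26,70),(28,y-26,70),(28,y+26,70),(8,y+26,70)]],(0,255,0))
    cv2.circle(im,tuple(((c+.5-(x0,y0))*S).astype(int)),3,(0,0,255),-1); ims.append(im)
cv2.imwrite("pics/tip.png",np.hstack(ims))
pt=[robot.grab_frame(n) for n in("top","scene")]
# stamp tip triangulation
from scipy.optimize import least_squares
E
```

```text
(no output)
```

View pics/tip.png

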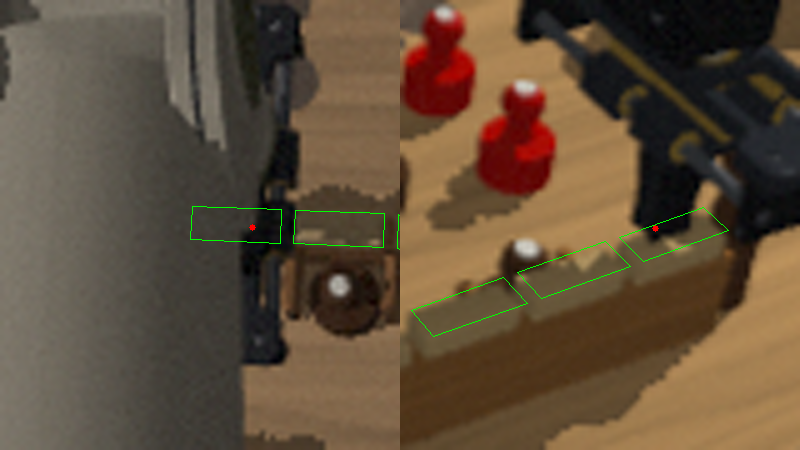

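The fingertips are just above the first rail piece: red mark at (655,230), inside the outline in both views. Next, lower to contact.

Request:
send_rows --deltas '[{"delta_pos":[0,0.001,0.0015],"twist":[0,0,0]},{"delta_pos":[0,0,0.0015],"twist":[0,0,0]},{"delta_pos":[0,0,0.001],"twist":[0,0,0]},{"delta_pos":[0,0,0.001],"twist":[0,0,0]},{"delta_pos":[0,0,0.001],"twist":[0,0,0]},{"delta_pos":[0,0,0.001],"twist":[0,0,0]},{"delta_pos":[0,0,0],"twist":[0,0,0]}]'

```text
time_s: 7.1
position: [668.9, 142.7, 85.4]
tool_rot: [-180.0, -0.0, 88.3]
contact_force: [1.1, -0.8, 0.3]
finger_gap: 0.009
gripper_force: 0.0
```

Request:
send_rows --deltas '[{"delta_pos":[0,0,0.001],"twist":[0,0,0]},{"delta_pos":[0,0,0.001],"twist":[0,0,0]},{"delta_pos":[0,0,0.0005],"twist":[0,0,0]},{"delta_pos":[0,0,0],"twist":[0,0,0]},{"delta_pos":[0,0,0],"twist":[0,0,0]}]'

```text
time_s: 7.72
position: [669.0, 142.8, 84.5]
tool_rot: [180.0, -0.0, 88.3]
contact_force: [-6.5, -1.0, 11.3]
finger_gap: 0.008
gripper_force: 5.9
```

Request:
send_rows --deltas '[{"delta_pos":[-0.005,0,0],"twist":[0,0,0]},{"delta_pos":[-0.005,0,0],"twist":[0,0,0]},{"delta_pos":[-0.005,0,0],"twist":[0,0,0]},{"delta_pos":[-0.005,0,0],"twist":[0,0,0]},{"delta_pos":[-0.005,0,0],"twist":[0,0,0]},{"delta_pos":[-0.005,0,0],"twist":[0,0,0]},{"delta_pos":[-0.005,0,0],"twist":[0,0,0]},{"delta_pos":[-0.005,0,0],"twist":[0,0,0]},{"delta_pos":[-0.005,0,0],"twist":[0,0,0]},{"delta_pos":[-0.005,0,0],"twist":[0,0,0]},{"delta_pos":[-0.005,0,0],"twist":[0,0,0]}]'

```text
time_s: 9.1
position: [668.4, 90.0, 84.5]
tool_rot: [179.8, -0.2, 88.4]
contact_force: [0.4, 5.6, 7.6]
finger_gap: 0.004
gripper_force: 3.7
```

Request:
send_rows --deltas '[{"delta_pos":[-0.005,0,0],"twist":[0,0,0]},{"delta_pos":[-0.005,0,0],"twist":[0,0,0]},{"delta_pos":[-0.005,0,0],"twist":[0,0,0]},{"delta_pos":[-0.005,0,0],"twist":[0,0,0]},{"delta_pos":[-0.005,0,0],"twist":[0,0,0]},{"delta_pos":[-0.005,0,0],"twist":[0,0,0]},{"delta_pos":[-0.005,0,0],"twist":[0,0,0]},{"delta_pos":[-0.005,0,0],"twist":[0,0,0]}]'

```text
time_s: 10.1
position: [667.3, 50.1, 84.5]
tool_rot: [179.8, -0.2, 88.4]
contact_force: [0.5, 5.5, 7.6]
finger_gap: 0.008
gripper_force: 3.9
```

Request:
send_rows --deltas '[{"delta_pos":[-0.005,0,0],"twist":[0,0,0]},{"delta_pos":[-0.005,0,0],"twist":[0,0,0]},{"delta_pos":[-0.002,0,0],"twist":[0,0,0]},{"delta_pos":[0,0,0],"twist":[0,0,0]},{"delta_pos":[0,0,0],"twist":[0,0,0]}]'

```text
time_s: 10.72
position: [666.9, 37.5, 84.5]
tool_rot: [179.8, -0.1, 88.4]
contact_force: [0.2, 4.8, 8.5]
finger_gap: 0.01
gripper_force: 4.0
```

Request:
send_rows --deltas '[{"delta_pos":[0,0,-0.02],"twist":[0,0,0]},{"delta_pos":[0,0,-0.03],"twist":[0,0,0]},{"delta_pos":[0,0,-0.03],"twist":[0,0,0]},{"delta_pos":[0,0,0],"twist":[0,0,0]}]'

```text
time_s: 11.22
position: [667.3, 35.3, 166.8]
tool_rot: [179.7, -0.0, 88.3]
contact_force: [-0.6, -0.8, -0.3]
finger_gap: 0.005
gripper_force: 0.0
```

```bash
python3 - <<'E'
from fit import *
P={n:robot.grab_frame(n) for n in("top","scene")}
# bright tip of stamp handle (initial pixel estimates) refined by centroid
for n,c in(("top",(227,209)),("scene",(289.8,165.2))):
    p=P[n];g=cv2.cvtColor(p["color"],cv2.COLOR_RGB2GRAY).astype(float);x,y=np.round(c).astype(int)
    w=g[y-4:y+5,x-4:x+5];yy,xx=np.mgrid[y-4:y+5,x-4:x+5];m=np.clip(w-w.max()*.7,0,None)
    u=np.array([(m*xx).sum(),(m*yy).sum()])/m.sum();print(n,w.max(),u,pix2w(p,u,59))
    for r in robot.place_of("stamp",p): print("  ",np.round(r["position"]),np.round(pix2w(p,r["position"],0)),round(r["p"],2))
E
```

```text
top 99.0 [226.52451252 208.95571139] [505.65054434  84.82683956  59.        ]
   [260. 222.] [470. -12.   0.] 0.41
   [190. 160.] [658. 204.   0.] 0.19
scene 192.0 [289.26628352 164.46040868] [504.8061221   81.82917992  59.        ]
   [273. 162.] [408.  88.   0.] 0.63
   [305. 165.] [464. 167.   0.] 0.51
   [252. 184.] [468. -14.   0.] 0.49
   [314. 178.] [527. 158.   0.] 0.41
```

Request:
send_rows --deltas '[{"delta_pos":[0,0,0],"twist":[0,0,-8.03]},{"delta_pos":[0,0,0],"twist":[0,0,-8.03]},{"delta_pos":[0,0,0],"twist":[0,0,-8.03]},{"delta_pos":[0,0,0],"twist":[0,0,-8.03]},{"delta_pos":[0,0,0],"twist":[0,0,-8.03]},{"delta_pos":[0,0,0],"twist":[0,0,-8.03]},{"delta_pos":[0,0,0],"twist":[0,0,-8.03]},{"delta_pos":[0.034,-0.009,0],"twist":[0,0,0]},{"delta_pos":[0.034,-0.009,0],"twist":[0,0,0]},{"delta_pos":[0.034,-0.009,0],"twist":[0,0,0]},{"delta_pos":[0.034,-0.009,0],"twist":[0,0,0]},{"delta_pos":[0.034,-0.009,0],"twist":[0,0,0]},{"delta_pos":[0.034,-0.009,0],"twist":[0,0,0]},{"delta_pos":[0,0,0],"twist":[0,0,0]},{"delta_pos":[0,0,0],"twist":[0,0,0]}]' --gripper 0.024

```text
time_s: 13.3
position: [468.5, 109.9, 162.8]
tool_rot: [-180.0, 0.0, 144.5]
contact_force: [0.6, -0.6, -0.0]
finger_gap: 0.275
gripper_force: 0.0
```

Request:
send_rows --deltas '[{"delta_pos":[0,0,0.034],"twist":[0,0,0]},{"delta_pos":[0,0,0.034],"twist":[0,0,0]},{"delta_pos":[0,0,0.034],"twist":[0,0,0]},{"delta_pos":[0,0,0.026],"twist":[0,0,0]},{"delta_pos":[0,0,0.01],"twist":[0,0,0]},{"delta_pos":[0,0,0],"twist":[0,0,0]}]'

```text
time_s: 14.05
position: [468.5, 109.8, 24.8]
tool_rot: [-179.9, -0.0, 144.5]
contact_force: [0.6, -0.0, 0.3]
finger_gap: 0.276
gripper_force: 0.0
```

```bash
cat > look.py <<'E'
from fit import *
import sys
def look(name):
    p=robot.grab_frame("scene");q=np.load("q.npy")
    x0,y0,S=230,120,5
    im=cv2.resize(p["color"][y0:y0+110,x0:x0+150,::-1],None,fx=S,fy=S,interpolation=cv2.INTER_CUBIC)
    for y in(150,90,30,-30): cv2.polylines(im,[np.array([((w2pix(p,rw(q,a))+.5-(x0,y0))*S) for a in[(8,y-26,70),(28,y-26,70),(28,y+26,70),(8,y+26,70)]]).astype(int)],True,(0,255,0),1)
    cv2.imwrite(f"pics/{name}.png",im)
    for r in robot.place_of("stamp",p): print(np.round(r["position"]),np.round(pix2w(p,r["position"],0)),round(r["p"],2))
    g=p["color"].min(2).astype(np.uint8); m=(g>125).astype(np.uint8)
    n,l,st,c=cv2.connectedComponentsWithStats(m)
    for i in range(1,n):
        if 3<=st[i,4]<=60:
            w=pix2w(p,c[i],59)
            if 380<w[0]<680 and -50<w[1]<200: print("tip",np.round(c[i],1),np.round(w,1),"rack",np.round(w2r(q,w),1))
def w2r(q,w):
    c,s=np.cos(q[2]),np.sin(q[2]);d=w[:2]-q[:2];return np.array([c*d[0]+s*d[1],-s*d[0]+c*d[1]])
if __name__=="__main__": look(sys.argv[1])
E
python3 look.py l1
```

```text
[312. 176.] [517. 156.   0.] 0.76
[251. 182.] [458. -12.   0.] 0.75
[292. 179.] [503.  95.   0.] 0.59
[273. 162.] [407.  91.   0.] 0.45
[303. 162.] [449. 170.   0.] 0.43
tip [273.2 144.4] [400.5  92.2  59. ] rack [-248.4   81. ]
tip [319.2 159. ] [522.3 169.3  59. ] rack [-129.   161.8]
tip [319.8 190.9] [633.3  91.   59. ] rack [-15.7  86.9]
```

View pics/l1.png

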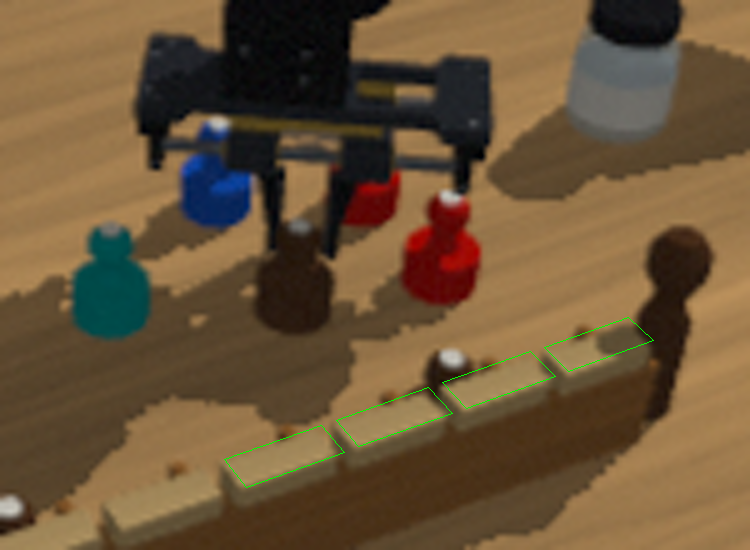

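The fingers stand behind the dark stamp, straddling it (stamp at about (293,290) in the crop). The line is centred to about 1 mm, so push diagonally.

Request:
send_rows --deltas '[{"delta_pos":[-0.007,0,0],"twist":[0,0,0]},{"delta_pos":[-0.005,0,0],"twist":[0,0,0]},{"delta_pos":[-0.005,0,0],"twist":[0,0,0]},{"delta_pos":[-0.005,0,0],"twist":[0,0,0]},{"delta_pos":[-0.005,0,0],"twist":[0,0,0]},{"delta_pos":[-0.005,0,0],"twist":[0,0,0]},{"delta_pos":[-0.005,0,0],"twist":[0,0,0]},{"delta_pos":[-0.005,0,0],"twist":[0,0,0]},{"delta_pos":[-0.006,0,0],"twist":[0,0,0]},{"delta_pos":[-0.006,0,0],"twist":[0,0,0]},{"delta_pos":[-0.006,0,0],"twist":[0,0,0]},{"delta_pos":[-0.006,0,0],"twist":[0,0,0]},{"delta_pos":[-0.006,0,0],"twist":[0,0,0]},{"delta_pos":[-0.006,0,0],"twist":[0,0,0]},{"delta_pos":[-0.006,0,0],"twist":[0,0,0]},{"delta_pos":[-0.006,0,0],"twist":[0,0,0]},{"delta_pos":[-0.004,0,0],"twist":[0,0,0]},{"delta_pos":[-0.003,0,0],"twist":[0,0,0]},{"delta_pos":[-0.001,0,0],"twist":[0,0,0]}]'

```text
time_s: 16.52
position: [548.2, 53.3, 25.0]
tool_rot: [180.0, -0.0, 144.5]
contact_force: [-0.4, 0.4, 0.7]
finger_gap: 0.273
gripper_force: 0.4
```

```bash
python3 look.py l2
```

```text
[288. 198.] [565.  43.   0.] 0.58
[302. 160.] [439. 174.   0.] 0.56
[252. 182.] [461. -10.   0.] 0.48
[313. 174.] [514. 163.   0.] 0.4
[106. 213.] [ 397. -396.    0.] 0.19
tip [303.8 144.4] [442.1 171.7  59. ] rack [-209.3  161.8]
tip [250.5 165.5] [459.8 -13.9  59. ] rack [-185.9  -23.2]
tip [319.8 190.9] [633.3  91.   59. ] rack [-15.7  86.9]
```

View pics/l2.png

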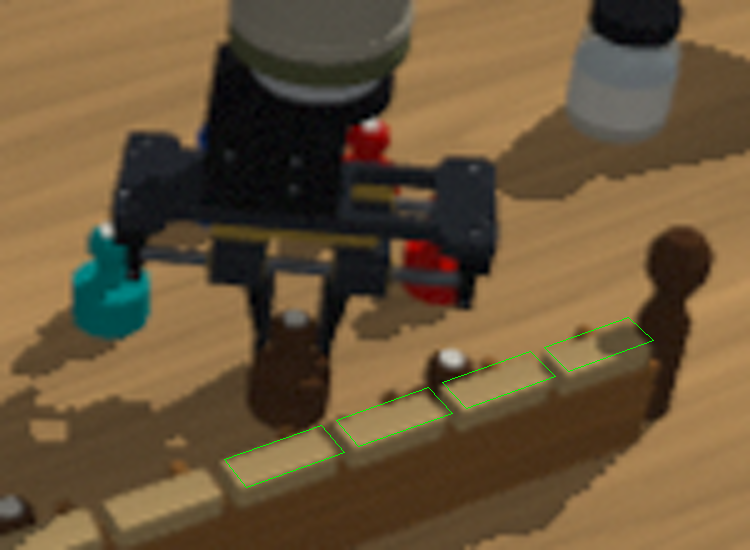

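The stamp stands upright in front of the third rail piece, foot at about (290,390) in the crop. I'll back off and line up with the gap.

Request:
send_rows --deltas '[{"delta_pos":[0.005,0,0],"twist":[0,0,0]},{"delta_pos":[0.01,0,0],"twist":[0,0,0]},{"delta_pos":[0.015,0,0],"twist":[0,0,0]},{"delta_pos":[0,0,0],"twist":[0,0,-8.45]},{"delta_pos":[0,0,0],"twist":[0,0,-8.45]},{"delta_pos":[0,0,0],"twist":[0,0,-8.45]},{"delta_pos":[0,0,0],"twist":[0,0,-8.45]},{"delta_pos":[-0.001,-0.01,0],"twist":[0,0,0]},{"delta_pos":[-0.001,-0.011,0],"twist":[0,0,0]},{"delta_pos":[-0.001,-0.011,0],"twist":[0,0,0]},{"delta_pos":[0,0,0],"twist":[0,0,0]},{"delta_pos":[0,0,0],"twist":[0,0,0]}]'

```text
time_s: 18.12
position: [525.7, 38.9, 25.0]
tool_rot: [180.0, -0.0, 178.3]
contact_force: [0.1, 0.5, -0.1]
finger_gap: 0.28
gripper_force: 0.0
```

```bash
python3 - <<'E'
from look import *
q=np.load("q.npy")
p=robot.grab_frame("scene");x,y=288,183
g=p["color"].min(2).astype(float);w=g[y-5:y+6,x-5:x+6];yy,xx=np.mgrid[y-5:y+6,x-5:x+6];m=np.clip(w-w.max()*.7,0,None)
u=np.array([(m*xx).sum(),(m*yy).sum()])/m.sum();W=pix2w(p,u,59);print(w.max(),u,W,"rack",w2r(q,W)+[1.7,3.1])
print("tcp rack",w2r(q,robot.observe()["position"]))
E
```

```text
104.0 [289.23060942 182.24930748] [568.9000539  41.2555929  59.       ] rack [-76.88162875  38.34395688]
tcp rack [-121.69060128   31.76063   ]
```

Request:
send_rows --deltas '[{"delta_pos":[-0.005,-0.001,0],"twist":[0,0,0]},{"delta_pos":[-0.005,0,0],"twist":[0,0,0]},{"delta_pos":[-0.005,0,0],"twist":[0,0,0]},{"delta_pos":[-0.004,0,0],"twist":[0,0,0]},{"delta_pos":[-0.004,0,0],"twist":[0,0,0]},{"delta_pos":[-0.004,0,0],"twist":[0,0,0]},{"delta_pos":[-0.004,0,0],"twist":[0,0,0]},{"delta_pos":[-0.004,0,0],"twist":[0,0,0]},{"delta_pos":[-0.004,0,0],"twist":[0,0,0]},{"delta_pos":[-0.002,0,0],"twist":[0,0,0]},{"delta_pos":[0,0,0],"twist":[0,0,0]}]'

```text
time_s: 19.55
position: [566.9, 36.5, 25.0]
tool_rot: [180.0, 0.0, 178.3]
contact_force: [-0.3, -0.7, 0.4]
finger_gap: 0.277
gripper_force: 0.0
```

```bash
python3 - <<'E'
from look import *
q=np.load("q.npy");print(w2r(q,robot.observe()["position"]))
S=8;ims=[]
for n,(x0,y0,w,h) in(("scene",(260,150,95,70)),("top",(205,145,95,50))):
    p=robot.grab_frame(n)
    im=cv2.resize(p["color"][y0:y0+h,x0:x0+w,::-1],None,fx=S,fy=S,interpolation=cv2.INTER_CUBIC)
    im=cv2.convertScaleAbs(im,alpha=1.5)
    def ln(pts,c,cl=True):cv2.polylines(im,[np.array([((w2pix(p,rw(q,a))+.5-(x0,y0))*S) for a in pts]).astype(int)],cl,c,1)
    for cx,cy,col in((-52,30,(0,255,255)),(-14,90,(0,255,0))):
        for r,z in((22,0),(22,26),(5,60)): ln([(cx+r*np.cos(a),cy+r*np.sin(a),z) for a in np.linspace(0,6.2,30)],col)
    for y in(0,60,120): ln([(-28,y-4,40),(8,y-4,40),(8,y+4,40),(-28,y+4,40)],(255,255,0))
    ims.append(im)
cv2.imwrite("pics/l3.png",cv2.resize(np.vstack(ims),None,fx=.62,fy=.62,interpolation=cv2.INTER_AREA))
E
```

```text
[-80.43955377  30.41041334]
```

View pics/l3.png

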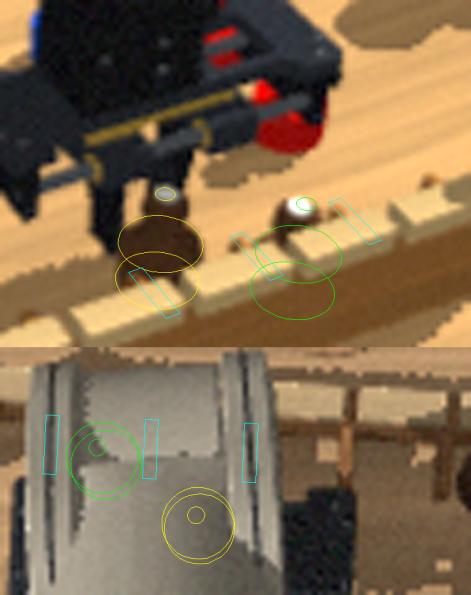

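The stamp matches the predicted outline at the mouth of the third gap, with its tip at (165,193). Push it in.

Request:
send_rows --deltas '[{"delta_pos":[-0.003,0,0],"twist":[0,0,0]},{"delta_pos":[-0.004,0,0],"twist":[0,0,0]},{"delta_pos":[-0.004,0,0],"twist":[0,0,0]},{"delta_pos":[-0.004,0,0],"twist":[0,0,0]},{"delta_pos":[-0.004,0,0],"twist":[0,0,0]},{"delta_pos":[-0.004,0,0],"twist":[0,0,0]},{"delta_pos":[-0.003,0,0],"twist":[0,0,0]},{"delta_pos":[-0.003,0,0],"twist":[0,0,0]}]'

```text
time_s: 20.65
position: [595.9, 35.6, 25.0]
tool_rot: [180.0, -0.0, 178.3]
contact_force: [-1.2, -0.2, -0.0]
finger_gap: 0.278
gripper_force: 0.4
```

Request:
send_rows --deltas '[{"delta_pos":[-0.002,0,0],"twist":[0,0,0]},{"delta_pos":[-0.002,0,0],"twist":[0,0,0]},{"delta_pos":[-0.002,0,0],"twist":[0,0,0]},{"delta_pos":[0,0,0],"twist":[0,0,0]}]'

```text
time_s: 21.15
position: [601.9, 35.5, 25.0]
tool_rot: [180.0, 0.0, 178.3]
contact_force: [-0.0, 0.3, -0.3]
finger_gap: 0.276
gripper_force: 0.0
```

Request:
send_rows --deltas '[{"delta_pos":[-0.001,0,0],"twist":[0,0,0]},{"delta_pos":[-0.001,0,0],"twist":[0,0,0]},{"delta_pos":[-0.001,0,0],"twist":[0,0,0]},{"delta_pos":[-0.001,0,0],"twist":[0,0,0]}]'

```text
time_s: 21.65
position: [605.7, 35.3, 25.0]
tool_rot: [180.0, -0.0, 178.3]
contact_force: [-1.6, 0.4, 0.9]
finger_gap: 0.273
gripper_force: 0.9
```

Request:
send_rows --deltas '[{"delta_pos":[-0.001,0,0],"twist":[0,0,0]},{"delta_pos":[-0.001,0,0],"twist":[0,0,0]}]'

```text
time_s: 21.9
position: [606.2, 35.3, 24.7]
tool_rot: [-180.0, -0.2, 178.3]
contact_force: [-10.2, 0.3, 5.7]
finger_gap: 0.275
gripper_force: 4.8
```

It hit the back at about 10 N. Back off and check.

Request:
send_rows --deltas '[{"delta_pos":[0.002,0,0],"twist":[0,0,0]},{"delta_pos":[0.01,0,0],"twist":[0,0,0]},{"delta_pos":[0.02,0,0],"twist":[0,0,0]},{"delta_pos":[0.02,0,-0.02],"twist":[0,0,0]},{"delta_pos":[0,0,-0.05],"twist":[0,0,0]},{"delta_pos":[-0.0,0,-0.05],"twist":[0,0,0]},{"delta_pos":[0.04,0,-0.03],"twist":[0,0,0]},{"delta_pos":[0.04,0,-0.03],"twist":[0,0,0]},{"delta_pos":[0,0,0],"twist":[0,0,0]}]'

```text
time_s: 23.02
position: [475.1, 39.4, 207.6]
tool_rot: [179.9, 0.3, 178.3]
contact_force: [0.5, 0.8, -0.2]
finger_gap: 0.277
gripper_force: 0.0
```

```bash
python3 look.py l4
```

```text
[248. 182.] [456. -19.   0.] 0.85
[302. 161.] [444. 172.   0.] 0.7
[303. 215.] [637.  43.   0.] 0.59
[313. 177.] [522. 157.   0.] 0.55
[274. 160.] [401.  99.   0.] 0.54
tip [273.5 144.3] [400.6  93.1  59. ] rack [-248.4   82. ]
tip [303.2 144.4] [441.3 170.1  59. ] rack [-210.   160.2]
tip [319.4 158.8] [521.5 170.3  59. ] rack [-129.9  162.8]
tip [251.5 165.2] [459.9 -10.9  59. ] rack [-186.   -20.2]
tip [319.8 190.9] [633.3  91.   59. ] rack [-15.7  86.9]
tip [301.1 197.9] [633.1  35.   59. ] rack [-14.3  31. ]
```

View pics/l4.png

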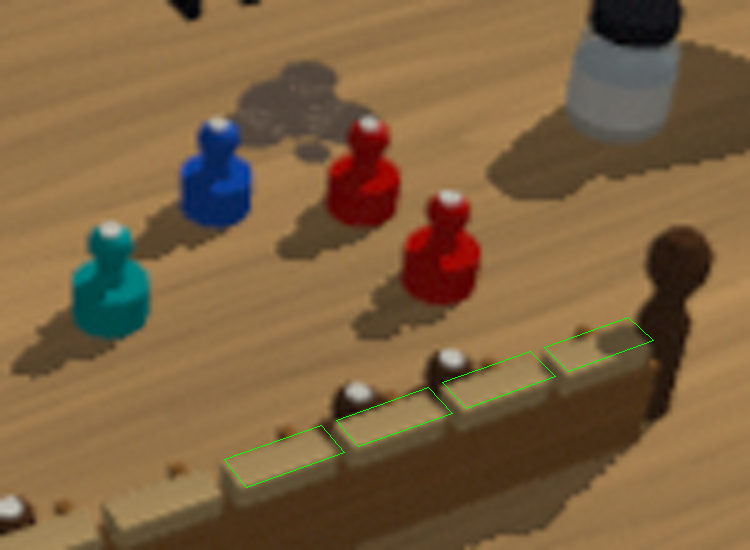

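The stamp stands home in the third gap: its tip at crop (358,391) reads rack (-14.3, 31), and the racked stamp has not moved. Handing in.

```bash
python3 -c "
from rig import robot
print(robot.finish_job())"
```

```text
the job is handed in; nothing more can be done
None
```

I ran the closed fingertips along the rail over gaps one to three from the knobbed post, slid the loose stamp upright into the third gap until it met the back board, and handed the job in at about 23 s of the 61 s; the judge's verdict was not shown.

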